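# Set and try the brake of a banding wheel

### The arm

A 6-joint arm with a two-finger parallel gripper is mounted at the origin on the work surface. World frame = base frame: x ahead of the robot, y to its left, z up, the work surface at z = 0. Lengths are in m, angles in rad, forces in N, time in s.
With the tool pointing down it reaches from about 0.35 to 0.975 m from the base axis. Payload 4.9 kg.
Tool frame: the origin (TCP) lies at the very end of the fingers, on their centre line; the grasp point (between the pads) lies 19 mm behind it; z points along the fingers, y is the line along which they close (so a half turn about z gives the same grasp; the last joint's range is limited). The gripper opens to 85 mm and grips with 20 to 120 N. Pads are 22 mm wide; open, the fingers measure 114 mm over their backs; the gripper's body (76 mm by 85 mm) begins 54 mm behind the grasp point. The pads swing forward as they close: fully open they stand 13 mm farther back than shut.
Start: joints at [-1.334, 0.053, 1.613, -0, 1.476, -0.119], TCP at [0.218, -0.586, 0.231] pointing down, gripper open.
Joint ranges: [-3.01, 3.01], [-1.01, 2.22], [0.06, 2.58], [-1.02, 4.17], [0.09, 2.62], [-3.14, 3.14]. Speed limits (rad/s): [2.57, 2.57, 3.14, 3.14, 3.14, 3.14].

### API

Orientations are given as a unit quaternion [w, x, y, z].
In Python, from plant import manip gives the robot as it stands.
- The arm moves only by the shell command python3 -m pendant 'ROWS'. ROWS is JSON, a list of rows, each a list of 3 entries, a list of its own where there are three numbers: the opening, from 0 (shut) to 1 (fully open), then the shift along the tool's x, y, z in units of 12 cm (1.0 is 12 cm), then the turn about the tool's z in units of pi rad (1.0 is pi rad). In form: [[gripper, [dx, dy, dz], roll], ...]. A call has 1 to 10 rows; each row is the pose to reach, as a shift and turn from the pose commanded when the call began, along the tool's axes at that moment, turning the shorter way round; what a row does not reach only later rows make up. A row lasts 1/10 s, in which the tool goes at most 50 mm and 8.59 degrees, less where a joint would pass 70% of its speed; a pose out of reach is approached as far as the arm can. A call with a number of a shift or a turn outside -1 to 1 is refused whole. A call with a gripper value outside its range is refused whole. The fingers move at their own pace and stop on an object; the grip force is fixed at half the most. Time passes only in rows, so rows that repeat a pose let the fingers close. It gives the time, the measured TCP pose, the force, the opening and the grip force at its end, in the units of the state.
- manip.state(): the state, without advancing time (a new reading comes with each control period).
- manip.grab_frame(name): name is "scene" or "side" or "wrist"; returns a dict with "img" (420x560x3 uint8, red, green, blue), "fx", "fy", "cx", "cy" (pixels), "eye" and "rotation" of the camera in the world; the wrist camera has in their place "tool_from_camera" (4x4, takes a point from camera to tool coordinates, whose origin is the TCP and whose axes are the flange's). Camera axes: x right, y down, z forward; pixel columns grow to the right and rows downward; lengths in m; the calibration is good to about 2 mm. A picture is of the moment at which its call begins: read the wrist's pose just before it. There is no depth.
- manip.job_done(): hands the job in; it is judged then, once.
The state is a dict: "time": time; "joint_pos": joint angles; "joint_vel": joint speeds; "joint_efforts": joint torques, N m; "tool_pos": TCP position; "tool_rot": TCP orientation; "contact_force": force on the tool from outside, world axes, zero at the start; "ft_torque": the same for the moment, N m; "gripper_width": opening from 0.0 (shut) to 1.0 (fully open); "grasp_force": force on a finger pad.
Only numpy, scipy, OpenCV 4.12 (cv2) and the standard library are available. Lean on these libraries where they do the work, as an engineer would, in place of code of your own. Each camera call takes 0.05 s, during which the arm holds its last target. There are 200 camera calls.

### The job

Get the decorator's banding wheel ready: turn the bar knob on top of the brake valve box clockwise (seen from above) until it clicks past its detent and stays there, then press the brake pedal right down to its stop, hold it there for half a second and let it come back up. Leave the crockery and tools standing around where they are.

Things in the scene. Friction and masses are not known exactly. Their poses are not given: they have to be found in the camera images.
- knob (a joint): angle of the valve box's knob, rad; grows clockwise seen from above. It starts at rest near 0; a spring detent resists (up to 0.2 N m, most at about 0.28) until the crest at 0.55, then pulls the knob on to its clicked rest near 1.10; hard stop at 1.25. Short of the crest it springs back when let go.
- knob_grip (a point): point on the knob's vertical axis at grip height (88 mm above the table, 8 mm below the bar's top); turns with the knob: x along the grip bar, z up. Black knob: a 48 mm disc, 8 mm high, under an upright bar 56 mm long and 14 mm thick, its sides 8 to 40 mm above the disc's underside; a round nose makes its -x end 7 mm longer. The knob is in the middle of the box top.
- valve_box: bare metal valve box, 100 x 100 x 50 mm, fixed to the table, with a dark 6 mm disc on top that carries the knob; origin at the centre of its underside. A steel plug stands 16 mm out of the +x side and an air union stands 14 mm out of each of the y sides.
- pedal (a joint): angle of the brake pedal, rad: 0 up (sprung), 0.28 fully down at its stop (plate level). Pressing at pedal_pad takes about 3 N at first and 10 N at the stop.
- pedal_pad (a point): point on the top face of the pedal plate, on its centre line, 27 mm from its free end: where to press down. About 75 mm above the table when up, 46 mm when at the stop. It moves with the pedal.
- pedal_base: fixed dark steel foot of the pedal, 170 x 110 x 8 mm, origin at the centre of its underside; its x axis runs from the free end to the hinge. The metal pedal plate, 135 mm long, 84 mm wide, 8 mm thick, is hinged about a y line at x = +65 mm, 40 mm above the table, and slopes up to its ribbed free end at -x, which faces the robot.
- cup: bystander: white cup without handle, 60 mm wide, 65 mm high, origin at the centre of its foot
- bowl: bystander: terracotta bowl, 90 mm wide, 45 mm high, origin at the centre of its foot
- jar: bystander: amber jar, 56 mm wide, 70 mm high, origin at the centre of its foot
- wrench: bystander: steel wrench lying flat, 160 mm long
- brush: bystander: brush lying flat, 180 mm long
- tile: bystander: blue tile lying flat, 100 x 100 x 9 mm, origin at the centre of its underside
- mug: bystander: white mug, 80 mm wide, 85 mm high, handle at its +y, origin at the centre of its foot
Not all that is in view belongs to the job. Leave any blue or green look-alike of the valve_box alone.

How it is judged:
On the way, in this order (a step that is already met when the one before it is completed fails the run):
1. the knob is turned past its detent to its clicked rest (over 0.95 rad) (value of joint knob above 0.95 rad), for 0.2 s.
2. the pedal is pressed down to its stop (over 0.25 of 0.28 rad) and held (value of joint pedal above 0.25 rad), for 0.3 s.
At the end, for the whole second after the job is handed in: The knob rests past its detent (over 0.95 rad) and the pedal is back up (under 0.05 rad) (value of joint knob above 0.95 rad and value of joint pedal below 0.05 rad); the robot touches nothing.
It fails at once if a bystander (cup, bowl, jar, wrench, brush, tile or mug) is moved more than 30 mm from where it stood, or a cup, bowl, jar or mug is tipped by more than 0.5 rad (distance of any of cup, bowl, jar, wrench, brush, tile, mug from where it was at the start of the episode above 0.03 m or angle between any of cup, bowl, jar, mug's own z axis and vertical above 0.5 rad).
It also fails if it takes over 53 s, if anything falls off the work surface, if the arm or the gripper's body presses on something with over 40 N, if the wrist force passes 120 N, or if a joint passes its speed limit or range.

## Working session

There is one attempt and no reset: what is moved stays moved. The work goes in short steps, Python scripts to look and compute and a shell command to move; the robot and the scene stay as the last step left them, time stands still between calls to the robot, and variables do not carry over. Pictures are saved under pics/ and viewed, at most 10 in all, crops included, and the job is handed in when it is done.

```bash
mkdir -p pics
cat > h.py <<'E'
import numpy as np, cv2
from plant import manip
def grab(n,f):
    s=manip.state(); d=manip.grab_frame(n); cv2.imwrite(f'pics/{f}.png',d['img'][:,:,::-1]); return s,d
def ray(d,u,v,z):
    R=np.array(d['rotation']);e=np.array(d['eye'])
    r=R@np.array([(u-d['cx'])/d['fx'],(v-d['cy'])/d['fy'],1]); return e+r*(z-e[2])/r[2]
def proj(d,p):
    R=np.array(d['rotation']);c=R.T@(np.array(p)-np.array(d['eye'])); return np.array([d['fx']*c[0]/c[2]+d['cx'],d['fy']*c[1]/c[2]+d['cy']])
E
python3 - <<'E'
from h import *
import pickle
D={}
for n in ('scene','side'):
    s,d=grab(n,n); D[n]=d; print(n,d['eye'],np.round(d['rotation'],3).tolist(),d['fx'],d['cx'],d['cy'])
pickle.dump(D,open('D.pkl','wb'))
print(s)
E
```

```text
scene [ 1.32835373 -0.56562058  0.80460116] [-0.409, 0.793, 0.396, -0.217] 398.9129942991631 274.49235944224756 199.31716346653457
side [0.08090675 0.94129173 0.80867382] [0.088, -0.193, 0.864, -0.456] 440.7481348057997 279.2756702728231 204.7770707234527
{'time': 0.05, 'joint_pos': array([-1.33400461e+00,  5.33464832e-02,  1.61425774e+00, -4.47717449e-05,
        1.47599312e+00, -1.19002122e-01]), 'joint_vel': array([ 0.00057757,  0.00217624, -0.00050893,  0.00171187, -0.00114078,
       -0.0008198 ]), 'joint_efforts': array([ 7.54712892e-04, -3.95180905e+01, -3.71658504e+01, -1.20391892e-04,
        3.98775286e-03,  9.22234619e-06]), 'tool_pos': array([ 0.21755312, -0.58526691,  0.23009111]), 'tool_rot': array([-9.99291084e-04,  9.84217156e-01,  1.76962097e-01, -8.12431040e-05]), 'contact_force': array([ 0.16266171,  0.05262706, -0.95875839]), 'ft_torque': array([ 0.01733062, -0.03369907, -0.01398868]), 'grasp_force': 0.0, 'gripper_width': 1.002967106701473}
```

```bash
sed -i "s/np.array(d\['rotation'\])/Rq(d['rotation'])/" h.py
cat >> h.py <<'E'
from scipy.spatial.transform import Rotation
def Rq(q): return Rotation.from_quat(np.r_[q[1:],q[0]]).as_matrix()
E
```

```text
(no output)
```

View pics/scene.png

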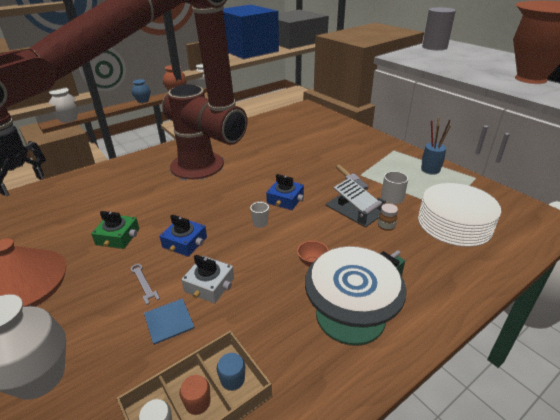

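View pics/side.png

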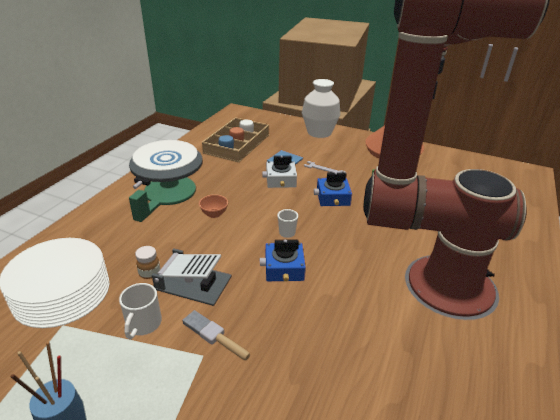

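Scene view: the valve-box candidates are bare metal at (208,277), blue at (184,235), blue at (285,192) and green at (116,229). I choose the bare metal one, which is at (281,174) in the side view. The pedal is at scene (358,200) and side (193,272). Next is a close crop of both.

Run:
```python
from h import *
a=cv2.imread('pics/scene.png'); b=cv2.imread('pics/side.png')
c=lambda i,x,y,w=80,h=60: cv2.resize(i[y:y+h,x:x+w],(400,300),interpolation=cv2.INTER_CUBIC)
cv2.imwrite('pics/crop.png',np.vstack([np.hstack([c(a,170,245),c(b,241,145)]),np.hstack([c(a,318,170),c(b,155,244)])]))
```

```text
(no output)
```

View pics/crop.png

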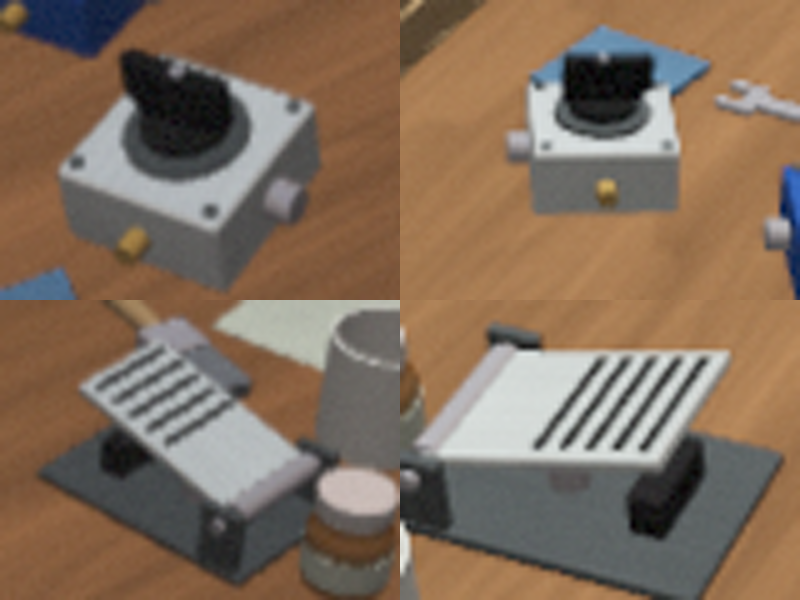

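```bash
cat > fit.py <<'E'
from h import *
import pickle
from scipy.optimize import least_squares
D=pickle.load(open('D.pkl','rb'))
def sc(x,y): return ('scene',170+x/5,245+y/5)
def sd(x,y): return ('side',241+(x-400)/5,145+y/5)
def ps(x,y): return ('scene',318+x/5,170+(y-300)/5)
def pd(x,y): return ('side',155+(x-400)/5,244+(y-300)/5)
def fit(M,x0):
    def P(p,m): c,s=np.cos(p[2]),np.sin(p[2]); return [p[0]+c*m[0]-s*m[1],p[1]+s*m[0]+c*m[1],m[2]]
    f=lambda p: np.concatenate([proj(D[o[0]],P(p,m))-o[1:] for m,o in M])
    r=least_squares(f,x0,loss='soft_l1'); print(np.round(r.x,4)); print(np.round(f(r.x).reshape(-1,2),1).tolist()); return r.x
h=.05
box=fit([((-h,-h,h),sc(62,172)),((h,-h,h),sc(222,232)),((h,h,h),sc(315,108)),((h,-h,0),sc(222,290)),
 ((h,-h,h),sd(530,85)),((-h,-h,h),sd(668,87)),((-h,h,h),sd(680,152)),((h,h,h),sd(527,152)),((-h,h,0),sd(679,211)),((h,h,0),sd(532,212))][0:10],[.7,-.3,0])
t=.28; tip=lambda y:(.065-.135*np.cos(t)+.0, y, .083)
ped=fit([((-.085,-.055,.008),ps(40,470)),((.085,-.055,.0),ps(238,585)),((-.085,-.055,.008),pd(783,457)),
 (tip(-.042),ps(80,388)),(tip(.042),ps(167,345)),(tip(-.042),pd(730,352)),(tip(.042),pd(660,468))],[.7,.15,0])
# wrist view of the box
E
python3 fit.py
python3 - <<'E'
from h import *
s=manip.state();print(np.round(Rq(s['tool_rot']),3).tolist(), s['tool_pos'])
E
```

```text
[ 0.607  -0.2726  0.4806]
[[-1.5, -1.4], [-1.1, -1.0], [0.9, -1.8], [1.0, 0.8], [-0.7, -1.6], [-0.1, -2.1], [-0.1, -0.7], [0.8, -0.4], [-0.6, 0.1], [-0.3, 0.2]]
[0.6009 0.289  0.1058]
[[-0.3, -1.6], [0.1, -0.3], [-0.0, -0.6], [0.1, -2.7], [-1.2, -3.3], [-0.2, -0.2], [-1.4, -1.0]]
[[0.937, 0.348, -0.0], [0.348, -0.937, 0.002], [0.0, -0.002, -1.0]] [ 0.21758511 -0.58529567  0.2301981 ]
```

```bash
python3 -m pendant '[[1,[0.4,-0.13,-0.2],0],[1,[0.75,-0.25,-0.2],0],[1,[0.98,-0.32,-0.2],0]]' && python3 -m pendant '[[1,[0.4,-0.13,0],0],[1,[0.75,-0.25,0],0],[1,[0.98,-0.32,0],0]]' && python3 -m pendant '[[1,[0.4,-0.13,0],0],[1,[0.75,-0.25,0],0],[1,[0.98,-0.32,0],0]]' && python3 -m pendant '[[1,[0.4,-0.13,0],0],[1,[0.75,-0.25,0],-0.02],[1,[0.98,-0.32,0.2],-0.04],[1,[0.98,-0.32,0.2],-0.04],[1,[0.98,-0.32,0.2],-0.04]]'
python3 - <<'E'
from h import *
import pickle
s,d=grab('wrist','w1'); pickle.dump((s,d),open('w1.pkl','wb'))
print(s['tool_pos'],s['joint_pos'],np.round(Rq(s['tool_rot']),3).tolist(),np.round(d['tool_from_camera'],4).tolist(),d['fx'],d['cx'],d['cy'])
E
```

```text
time: 0.4
tool_pos: [0.3165, -0.5074, 0.2562]
tool_rot: [0.0, 0.984, 0.177, 0.001]
contact_force: [-0.7, -1.4, 0.4]
gripper_width: 1.001
grasp_force: 0.0
time: 0.7
tool_pos: [0.4132, -0.4296, 0.2548]
tool_rot: [-0.001, 0.984, 0.178, 0.0]
contact_force: [-0.2, -1.1, -0.7]
gripper_width: 1.001
grasp_force: 0.0
time: 1.0
tool_pos: [0.51, -0.3525, 0.2547]
tool_rot: [-0.001, 0.984, 0.178, -0.0]
contact_force: [-1.0, -0.9, -0.3]
gripper_width: 0.999
grasp_force: 0.0
time: 1.5
tool_pos: [0.6047, -0.2772, 0.2296]
tool_rot: [-0.001, 0.971, 0.239, -0.001]
contact_force: [-0.6, 0.2, -0.4]
gripper_width: 1.003
grasp_force: 0.0
[ 0.60474145 -0.27718517  0.22958808] [-5.41354319e-01  1.48917974e-01  1.51265394e+00 -4.64637027e-04
  1.48314995e+00  5.47187166e-01] [[0.886, 0.464, -0.003], [0.464, -0.886, 0.001], [-0.002, -0.002, -1.0]] [[0.0006, -0.9464, -0.3231, 0.0824], [1.0, 0.0005, 0.0005, -0.0008], [-0.0003, -0.3231, 0.9464, -0.1424], [0.0, 0.0, 0.0, 1.0]] 373.0973132035742 283.33100320972096 206.6667022209342
```

View pics/w1.png

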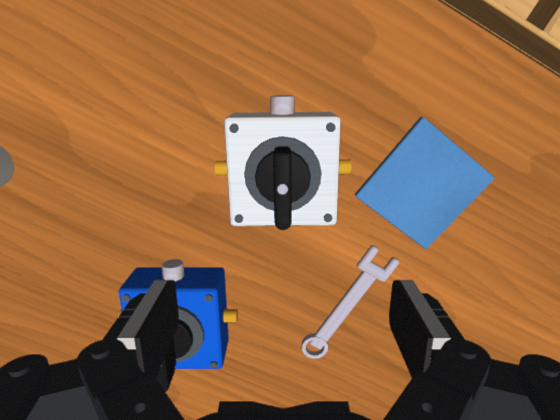

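```bash
cat > wr.py <<'E'
from h import *
def wray(s,d,u,v,z):
    T=np.array(d['tool_from_camera']);R=Rq(s['tool_rot']);e=R@T[:3,3]+s['tool_pos']
    r=R@T[:3,:3]@np.array([(u-d['cx'])/d['fx'],(v-d['cy'])/d['fy'],1]); return e+r*(z-e[2])/r[2]
E
python3 - <<'E'
from wr import *
import pickle
s,d=pickle.load(open('w1.pkl','rb'))
R=Rq(s['tool_rot'])
for n,u,v,z in [('bar+x',283,147,.096),('nose',283,228,.096),('ring',283,173.5,.056),('dot',282.5,189,.096),
 ('TL',225,117,.05),('TR',340,117,.05),('BL',231,225,.05),('BR',338,224,.05),('blueTR',224,282,.05),('barL',275,185,.096),('barR',291,185,.096)]:
    p=wray(s,d,u,v,z); print(n,np.round(p,4),np.round(R.T@(p-s['tool_pos']),4))
E
```

```text
bar+x [ 0.6348 -0.26    0.096 ] [ 0.0349 -0.0009  0.1335]
nose [ 0.5775 -0.2901  0.096 ] [-0.0298 -0.0009  0.1337]
ring [ 0.6082 -0.2739  0.056 ] [ 0.0049 -0.0009  0.1736]
dot [ 0.606  -0.2747  0.096 ] [ 0.0025 -0.0013  0.1336]
TL [ 0.6274 -0.2086  0.05  ] [ 0.0523 -0.0498  0.1796]
TR [ 0.6724 -0.2944  0.05  ] [0.0523 0.0471 0.1794]
BL [ 0.541  -0.2546  0.05  ] [-0.0456 -0.0492  0.1798]
BR [ 0.588 -0.342  0.05 ] [-0.0445  0.0501  0.1796]
blueTR [ 0.4833 -0.274   0.05  ] [-0.1058 -0.0587  0.1799]
barL [ 0.6061 -0.2682  0.096 ] [ 0.0057 -0.007   0.1336]
barR [ 0.6118 -0.279   0.096 ] [0.0057 0.0052 0.1336]
```

```bash
python3 -m pendant '[[1,[0.04,-0.007,0.3],0],[1,[0.04,-0.007,0.6],0],[1,[0.04,-0.007,0.85],0],[1,[0.04,-0.007,0.85],0]]' && python3 -m pendant '[[1,[0,0,0.2],0],[1,[0,0,0.4],0],[1,[0,0,0.47],0],[1,[0,0,0.47],0],[0,[0,0,0.47],0],[0,[0,0,0.47],0],[0,[0,0,0.47],0],[0,[0,0,0.47],0],[0,[0,0,0.47],0],[0,[0,0,0.47],0]]'
python3 - <<'E'
from h import *
s=manip.state(); print({k:np.round(s[k],3) for k in ('tool_pos','contact_force','ft_torque','gripper_width','grasp_force','joint_pos')})
s,d=grab('wrist','w2')
E
```

```text
time: 1.95
tool_pos: [0.6054, -0.2746, 0.1243]
tool_rot: [-0.003, 0.971, 0.237, -0.003]
contact_force: [-1.4, 0.5, -0.4]
gripper_width: 1.003
grasp_force: 0.0
time: 2.95
tool_pos: [0.6087, -0.2739, 0.0737]
tool_rot: [-0.001, 0.971, 0.239, -0.0]
contact_force: [-3.5, 3.7, 5.7]
gripper_width: 0.151
grasp_force: 60.2
{'tool_pos': array([ 0.609, -0.274,  0.074]), 'contact_force': array([-3.503,  3.655,  5.719]), 'ft_torque': array([0.642, 0.507, 0.013]), 'gripper_width': np.float64(0.151), 'grasp_force': np.float64(60.192), 'joint_pos': array([-5.350e-01,  2.880e-01,  1.623e+00,  1.000e-03,  1.233e+00,
        5.540e-01])}
```

View pics/w2.png

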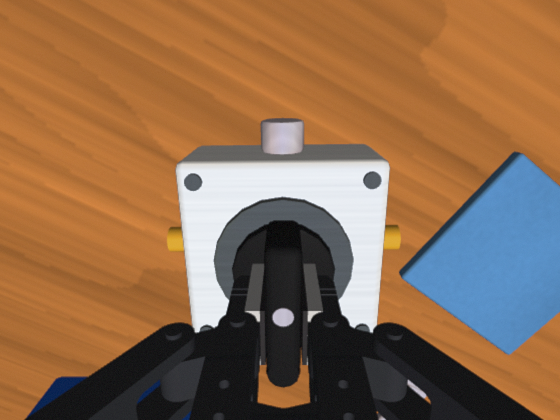

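Wrist view: the bar at (283,310) is clamped evenly between the pads. Now I turn it clockwise, which is +roll.

```bash
python3 -m pendant '[[0,[0,0,0],0.045],[0,[0,0,0],0.09],[0,[0,0,0],0.135],[0,[0,0,0],0.18],[0,[0,0,0],0.225],[0,[0,0,0],0.27],[0,[0,0,0],0.315],[0,[0,0,0],0.36],[0,[0,0,0],0.365],[0,[0,0,0],0.365]]' && python3 -m pendant '[[0,[0,0,0],0],[0,[0,0,0],0]]'
python3 - <<'E'
from h import *
s=manip.state(); print({k:np.round(s[k],3) for k in ('tool_pos','contact_force','ft_torque','gripper_width','grasp_force','joint_pos')})
R=Rq(s['tool_rot']);print(np.arctan2(R[1,0],R[0,0]))
E
```

```text
time: 4.0
tool_pos: [0.6085, -0.2756, 0.0737]
tool_rot: [0.001, 0.946, -0.325, -0.0]
contact_force: [-4.6, -1.1, 5.1]
gripper_width: 0.148
grasp_force: 60.2
time: 4.2
tool_pos: [0.6085, -0.2756, 0.0737]
tool_rot: [0.001, 0.946, -0.325, -0.0]
contact_force: [-5.4, -1.2, 5.9]
gripper_width: 0.15
grasp_force: 60.2
{'tool_pos': array([ 0.609, -0.276,  0.074]), 'contact_force': array([-5.352, -1.235,  5.85 ]), 'ft_torque': array([-0.157,  0.861,  0.021]), 'gripper_width': np.float64(0.15), 'grasp_force': np.float64(60.184), 'joint_pos': array([-0.536,  0.288,  1.623, -0.002,  1.231,  1.698])}
-0.6621826016186262
```

```bash
python3 -m pendant '[[1,[0,0,0],0],[1,[0,0,0],0],[1,[0,0,0],0],[1,[0,0,0],0],[1,[0,0,0],0],[1,[0,0,-0.3],0],[1,[0,0,-0.7],0],[1,[0,0,-1],0]]' && python3 -m pendant '[[1,[0,0,-0.2],0],[1,[0,0,-0.3],0],[1,[0,0,-0.3],0]]'
python3 - <<'E'
from h import *
import pickle
s,d=grab('wrist','w3'); pickle.dump((s,d),open('w3.pkl','wb'));print(s['tool_pos'])
E
```

```text
time: 5.0
tool_pos: [0.6095, -0.2752, 0.1955]
tool_rot: [0.0, 0.945, -0.326, 0.001]
contact_force: [0.7, 0.1, 0.3]
gripper_width: 1.003
grasp_force: 0.0
time: 5.3
tool_pos: [0.6099, -0.2755, 0.2311]
tool_rot: [0.0, 0.945, -0.326, 0.002]
contact_force: [0.6, -0.7, -0.1]
gripper_width: 0.996
grasp_force: 0.0
[ 0.60990144 -0.27547529  0.23112841]
```

View pics/w3.png

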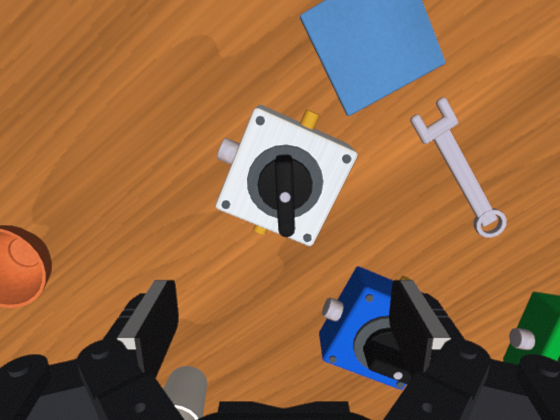

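Wrist view: the bar runs (284,155)-(287,235), almost along the pads' line, and the box is about 65° turned from it. So the knob stays clicked at about 1.1 rad. The crockery is undisturbed. Next is the pedal.

```bash
python3 -m pendant '[[0,[-0.2,-0.26,0],-0.04],[0,[-0.4,-0.52,0],-0.08],[0,[-0.6,-0.78,0],-0.12],[0,[-0.6,-0.78,0],-0.16],[0,[-0.6,-0.78,0],-0.2],[0,[-0.6,-0.78,0],-0.245],[0,[-0.6,-0.78,0],-0.245]]' && python3 -m pendant '[[0,[0,-0.4,0],0],[0,[0,-0.75,0],0],[0,[0,-0.925,0],0]]' && python3 -m pendant '[[0,[0,-0.4,0],0],[0,[0,-0.75,0],0],[0,[0,-0.925,0],0]]' && python3 -m pendant '[[0,[0,-0.4,0],0],[0,[0,-0.75,0],0],[0,[0,-0.925,0],0]]' && python3 -m pendant '[[0,[0,-0.4,0],0],[0,[0,-0.75,0],0],[0,[0,-0.925,0],0],[0,[0,-0.925,0],0],[0,[0,-0.925,0],0]]'
python3 - <<'E'
from wr import *
import pickle
s,d=grab('wrist','w4'); pickle.dump((s,d),open('w4.pkl','wb'));print(s['tool_pos'],s['joint_pos'])
E
```

```text
time: 6.05
tool_pos: [0.609, -0.1563, 0.2257]
tool_rot: [-0.001, 0.999, 0.052, -0.002]
contact_force: [0.3, -0.1, -1.0]
gripper_width: 0.0
grasp_force: 0.0
time: 6.35
tool_pos: [0.5973, -0.044, 0.2268]
tool_rot: [-0.001, 0.999, 0.051, -0.002]
contact_force: [-0.6, -1.1, 0.3]
gripper_width: -0.001
grasp_force: 0.0
time: 6.65
tool_pos: [0.5856, 0.0667, 0.2269]
tool_rot: [-0.001, 0.999, 0.052, -0.002]
contact_force: [0.1, -0.8, -0.5]
gripper_width: -0.002
grasp_force: 0.0
time: 6.95
tool_pos: [0.574, 0.1769, 0.2269]
tool_rot: [-0.0, 0.999, 0.052, -0.002]
contact_force: [0.4, -0.8, -0.2]
gripper_width: -0.001
grasp_force: 0.0
time: 7.45
tool_pos: [0.5632, 0.2843, 0.2272]
tool_rot: [0.001, 0.999, 0.052, -0.001]
contact_force: [-0.2, -0.4, -0.0]
gripper_width: 0.0
grasp_force: 0.0
[0.56323154 0.2843437  0.22719291] [ 3.49866612e-01  7.08111232e-02  1.60087139e+00 -5.12559981e-04
  1.47260690e+00  1.81745812e+00]
```

View pics/w4.png

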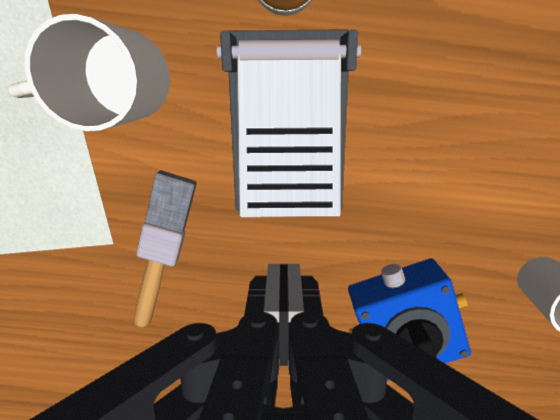

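Wrist view: the pedal plate lies straight ahead. Its free edge is at v≈216 (u 238–341) and its hinge at v≈50. The fingertips are at (284,265).

Run:
```python
from wr import *
import pickle
s,d=pickle.load(open('w4.pkl','rb')); R=Rq(s['tool_rot'])
for u,v,z in [(238,216,.083),(341,215,.083),(289,208,.0805),(290,50,.045)]:
    p=wray(s,d,u,v,z); print(np.round(p,4),np.round(R.T@(p-s['tool_pos']),4))
```

```text
[0.5354 0.3188 0.083 ] [-0.0238 -0.0373  0.1442]
[0.545  0.2351 0.083 ] [-0.0229  0.047   0.1443]
[0.5458 0.2779 0.0805] [-0.0177  0.0044  0.1467]
[0.6672 0.2898 0.045 ] [0.1045 0.0051 0.1819]
```

```bash
python3 -m pendant '[[0,[0.02,0.04,0.35],0],[0,[0.02,0.04,0.7],0],[0,[0.02,0.04,1],0],[0,[0.02,0.04,1],0],[0,[0.02,0.04,1],0]]' && python3 -m pendant '[[0,[0,0,0.12],0],[0,[0,0,0.22],0],[0,[0,0,0.28],0],[0,[0,0,0.34],0],[0,[0,0,0.4],0],[0,[0,0,0.44],0],[0,[0,0,0.44],0]]' && python3 -m pendant '[[0,[0,0,0.03],0],[0,[0,0,0.06],0],[0,[0,0,0.06],0]]'
```

```text
time: 8.0
tool_pos: [0.5667, 0.279, 0.1087]
tool_rot: [0.0, 0.999, 0.051, -0.001]
contact_force: [-0.0, -0.3, 0.2]
gripper_width: 0.003
grasp_force: 0.0
time: 8.7
tool_pos: [0.5665, 0.2804, 0.0565]
tool_rot: [-0.0, 0.999, 0.052, -0.001]
contact_force: [-3.2, -1.4, 8.7]
gripper_width: 0.003
grasp_force: 3.5
time: 9.0
tool_pos: [0.5665, 0.2805, 0.0499]
tool_rot: [-0.0, 0.999, 0.052, -0.001]
contact_force: [-5.3, -1.6, 8.5]
gripper_width: 0.001
grasp_force: 4.2
```

```bash
python3 -m pendant '[[0,[0,0,0.02],0],[0,[0,0,0.03],0],[0,[0,0,0.03],0]]' && python3 -m pendant '[[0,[0,0,0.02],0],[0,[0,0,0.02],0]]'
```

```text
time: 9.3
tool_pos: [0.5664, 0.2805, 0.0466]
tool_rot: [-0.0, 0.999, 0.052, -0.001]
contact_force: [-5.7, -1.3, 9.6]
gripper_width: -0.001
grasp_force: 4.6
time: 9.5
tool_pos: [0.5665, 0.2806, 0.0444]
tool_rot: [-0.0, 0.999, 0.052, -0.0]
contact_force: [-6.1, -1.1, 10.2]
gripper_width: -0.005
grasp_force: 5.1
```

```bash
python3 -m pendant '[[0,[0,0,0.02],0],[0,[0,0,0.02],0]]' && python3 -m pendant '[[0,[0,0,0.015],0],[0,[0,0,0.015],0]]'
```

```text
time: 9.7
tool_pos: [0.5667, 0.2806, 0.0438]
tool_rot: [0.0, 0.999, 0.052, -0.001]
contact_force: [-10.2, -2.0, 18.1]
gripper_width: 0.004
grasp_force: 9.0
time: 9.9
tool_pos: [0.5667, 0.2806, 0.0436]
tool_rot: [0.0, 0.999, 0.052, -0.001]
contact_force: [-14.6, -4.6, 26.2]
gripper_width: -0.001
grasp_force: 12.9
```

Force climbs with no further travel, so the pedal is at its stop. I hold it there, then release and look.

```bash
python3 -m pendant '[[0,[0,0,0],0],[0,[0,0,0],0],[0,[0,0,0],0],[0,[0,0,0],0],[0,[0,0,0],0],[0,[0,0,0],0]]' && python3 -m pendant '[[0,[0,0,-0.1],0],[0,[0,0,-0.2],0],[0,[0,0,-0.3],0],[0,[0,0,-0.6],0],[0,[0,0,-1],0],[0,[0,0,-1],0]]' && python3 -m pendant '[[0,[0,0,-0.3],0],[0,[0,0,-0.55],0],[0,[0,0,-0.55],0],[0,[0,0,-0.55],0]]'
python3 - <<'E'
from h import *
s,d=grab('wrist','w5'); s,d2=grab('scene','s2')
cv2.imwrite('pics/end.png',cv2.resize(np.hstack([d['img'],d2['img']])[:,:,::-1],(800,300)))
E
```

```text
time: 10.5
tool_pos: [0.5667, 0.2806, 0.0436]
tool_rot: [0.0, 0.999, 0.052, -0.001]
contact_force: [-13.6, -5.6, 24.6]
gripper_width: -0.003
grasp_force: 12.7
time: 11.1
tool_pos: [0.5704, 0.2817, 0.1669]
tool_rot: [-0.002, 0.999, 0.052, 0.006]
contact_force: [0.7, -0.5, 0.3]
gripper_width: -0.002
grasp_force: 0.0
time: 11.5
tool_pos: [0.5666, 0.2802, 0.2246]
tool_rot: [-0.0, 0.999, 0.052, 0.0]
contact_force: [-0.3, 0.7, -0.3]
gripper_width: 0.001
grasp_force: 0.0
```

View pics/end.png

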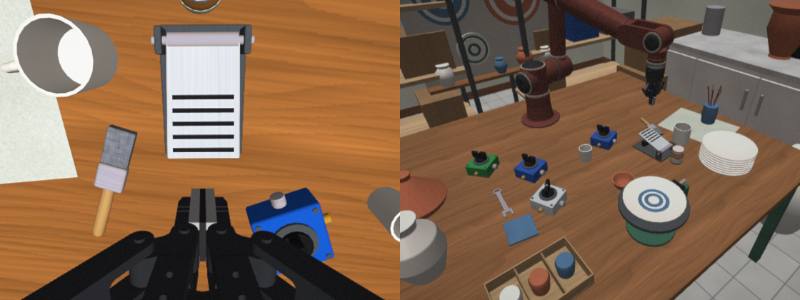

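The pedal is back up, with its plate edge at (203,157) as before. The knob is still turned at (548,190), and everything else stands where it was. The arm is clear, so I hand the job in.

```bash
python3 -c "from plant import manip; print(manip.job_done())"
```

```text
the job is handed in; nothing more can be done
None
```

The job is handed in: I turned the bare metal box's knob clockwise until it clicked and stayed, then pressed the pedal to its stop, held it over 0.5 s and let it come back up; in the last pictures the bystanders were where they started and the arm was clear.

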